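# Snap the dust cap into the spindle nose

### The arm

A 7-joint arm with a two-finger parallel gripper is mounted at the origin on the work surface. World frame = base frame: x ahead of the robot, y to its left, z up, the work surface at z = 0. Lengths are in m, angles in rad, forces in N, time in s.
With the tool pointing down it reaches from about 0.425 to 0.95 m from the base axis. Payload 4.7 kg.
Tool frame: the origin (TCP) lies on the centre line of the jaws, within the pads' length; the fingertips stand robot.nose_length ahead of it and the grasp point (between the pads) lies 8 mm behind it (robot.nose_length is the distance from the TCP to the fingertips, in m); z points along the fingers, x is the direction in which the jaws open and shut, and the axes are right-handed (so a half turn about z gives the same grasp; the last joint's range is limited). The gripper opens to 85 mm and grips with 20 to 120 N. Pads are 22 mm wide; open, the fingers measure 114 mm over their backs; the gripper's body (76 mm by 85 mm) begins 54 mm behind the grasp point. The pads swing forward as they close: fully open they stand 13 mm farther back than shut.
Start: joints at [-1.274, 0.469, -0.049, 1.532, 0.024, 1.141, -0.082], TCP at [0.216, 0.64, 0.208] pointing down, gripper open.
Joint ranges: [-2.59, 2.59], [-0.33, 1.99], [-1.39, 1.29], [0.1, 2.45], [-1.04, 4.18], [0.21, 1.99], [-2.66, 2.66]. Speed limits (rad/s): [2.57, 2.57, 3.14, 3.14, 3.14, 3.14, 3.14].

### API

Orientations are given as [roll, pitch, yaw] about the fixed x, y, z axes, in that order (R = Rz(yaw) Ry(pitch) Rx(roll)).
In Python, from plant import robot gives the robot as it stands. Calls block until the motion is done:
- robot.goto(position, orientation): joint-space move of the TCP to a pose.
- robot.move_straight(position, vel=0.15, attitude=None, contact_N=None): straight line of the TCP; attitude=None keeps the orientation; vel is the mean speed in m/s. With contact_N (N) it stops when the force on the tool has changed by that much, and returns True; else False.
- robot.move_joints(angles): joint-space move.
- robot.grip(opening, strength=None): opening from 0.0 (shut) to 1.0 (fully open); strength is the grip in N (None keeps the last); returns when the fingers have stopped.
- robot.sleep(seconds).
- robot.inverse_kinematics(position, orientation): joint angles nearest the present ones, or None.
- robot.sense(): the state.
- robot.grab_frame(name): name is "side" or "top" or "wrist"; returns a dict with "image" (400x640x3 uint8, red, green, blue), "range_z" (400x640 float32, m along the optical axis (not along the pixel's ray), 0 where there is no reading), "fx", "fy", "cx", "cy" (pixels), "R" (3x3) and "t" (3): a world point X has camera coordinates R X + t. Camera axes: x right, y down, z forward; pixel columns grow to the right and rows downward; lengths in m; the calibration is good to about 2 mm. A picture is of the moment at which its call begins.
A pose or a line that the arm cannot do raises robot.IKError and nothing moves.
- robot.close_job(): hands the job in, once; it reports no verdict.
The state is a dict: "t": time; "joint_pos": joint angles; "joint_velocities": joint speeds; "effort": joint torques, N m; "tcp_pos": TCP position; "tcp_rot": TCP orientation; "wrist_force": force on the tool from outside, world axes, zero at the start; "torque": the same for the moment, N m; "opening": opening from 0.0 (shut) to 1.0 (fully open).
Only numpy, scipy, OpenCV 4.12 (cv2) and the standard library are available. Lean on these libraries where they do the work, as an engineer would, in place of code of your own. Each camera call takes 0.05 s, during which the arm holds its last target. There are 200 camera calls.

### The job

Pinch the two black tabs of the red dust cap together, put the cap into the open spindle nose on the green head, feel for the two drive slots by turning the cap under light pressure until its lugs drop in, and, once the flange is fully home, let the tabs spring out so that the cap is latched under the rim. Do not force it (never more than about 3 kg of push), and leave the other things on the bench where they are.

Things in the scene. Friction and masses are not known exactly. Their poses are not given: they have to be found in the camera images.
- cap: Loose red plastic dust cap, about 140 g, standing on its boss. Origin: centre of the boss's underside, z up along its axis. Boss: 50 mm diameter, z 0 to 16 mm, foot chamfered 3.5 mm. Flange above it: 68 mm diameter, z 16 to 20. Two black tabs slide along y, at +y and -y. The cap is the same when turned by pi. Pick it from above by pinching both tabs' ears along y.
- cap_lug (a point): Middle of the lug under the flange at the cap's +x side; a like one is at -x. White dashes on the flange's top show where. Lugs lie 27 to 33 mm from the axis, are 8 mm wide and reach 5 mm below the flange's underside.
- cap_flange (a point): Centre of the underside of the cap's flange, 16 mm above the cap's origin: the face that comes to rest on the spindle's rim.
- tab_left (a joint): Travel of the tab at the cap's +y side, m: 0 sprung out, 0.005 fully pinched (a firm stop). A spring of about 2.4 N at 0 and 5.4 N at 0.005 pushes it out. Below the flange the tab carries a barb, 12 mm wide, cap z 3 to 8.5 mm, its tip 28.5 mm from the axis when sprung out, 23.5 mm (inside the boss) when pinched.
- tab_right (a joint): The same for the tab at the cap's -y side: 0 sprung out, 0.005 fully pinched.
- tab_left_ear (a point): Middle of the outer face of the +y tab's ear, 34 mm above the cap's origin. Each ear is 24 mm wide (along cap x), 7 mm thick, from cap z 21 to 46 mm; 40 mm over both ears when sprung out, 30 mm when fully pinched.
- head: Fixed green cast spindle head: block 120 x 120 x 66 mm, collar of 47 mm radius up to z 85 mm, steel spindle nose of 76 mm diameter up to 120 mm. Origin: centre of its underside, z up. A yellow mark on the block's top is at its +x side. The nose is braked, stopped at an unmeasured angle 0.15 to 1.0 rad counterclockwise (from above) of the head's x axis.
- slots (a point): On the bore's axis, at mid-depth of the rim; its axes are those of the head, not of the turned nose. Two opposite drive slots, 11 mm wide, go right through the 7 mm thick rim from bore to outside, along the head's x axis turned counterclockwise by the nose's unmeasured angle (0.15 to 1.0 rad). The cap's lugs go into them with about 0.05 rad of play either way.
- mouth (a point): Centre of the bore at its flat upper rim face, 120 mm above the head's origin. Bore: 52 mm diameter through the 7 mm rim (1 mm clearance round the boss), 64 mm below it, 30 mm deep. Unpinched barbs stop on the rim; sprung out below, they catch under it. With the lugs resting on the rim the flange's underside is 5 mm above this point, with the lugs in the slots it rests on the rim.
- hammer: Bystander: hammer with orange handle, 260 mm long, lying at the bench's right. Origin on its underside.
- wheel: Bystander: grinding wheel, 130 mm diameter, 44 mm high with its flange, lying at the back. Origin: centre of its underside.
- vblock: Bystander: steel V-block, 60 x 50 x 42 mm, at the back. Origin: centre of its underside.
- woodbox: Bystander: open wooden box, 160 x 110 x 60 mm, at the left. Origin: centre of its underside.
Things that resemble listed ones, but are neither listed nor needed, are in the scene too. Of the things like the cap, leave any that is purple; of the rest the larger one is meant.

How it is judged:
On the way, in this order (a step that is already met when the one before it is completed fails the run):
1. the cap is lifted with both tabs pinched (value of joint each of tab_left, tab_right above 0.003 m and height (world z) of cap above 0.04 m), for 0.2 s.
2. the cap, its tabs still pinched, is down in the bore with the flange home on the rim (within 2 mm) (value of joint each of tab_left, tab_right above 0.0028 m and horizontal distance between cap_flange and mouth below 0.003 m and z of cap_flange in the frame of mouth below 0.002 m), for 0.1 s.
At the end, for the whole second after the job is handed in: The cap sits level (within 0.05 rad) in the spindle's bore, centred within 2.5 mm, flange within 1.8 mm of the rim face, both tabs sprung out (within 1.2 mm) under the rim, at rest and released (horizontal distance between cap_flange and mouth below 0.0025 m and z of cap_flange in the frame of mouth between -0.002 and 0.0018 m and angle between cap's own z axis and vertical below 0.05 rad and value of joint each of tab_left, tab_right below 0.0012 m and linear speed of cap below 0.01 m/s and contact force between the fingers and cap below 0.1 N); the robot touches nothing.
It fails at once if the cap is pushed on the spindle head or nose with more than 30 N (contact force between cap and head above 30 N).
It fails at once if the hammer, wheel, V-block or wooden box is moved by more than 20 mm (distance of any of hammer, wheel, vblock, woodbox from where it was at the start of the episode above 0.02 m).
It also fails if it takes over 61 s, if anything falls off the work surface, if the arm or the gripper's body presses on something with over 40 N, if the wrist force passes 120 N, or if a joint passes its speed limit or range.

## Working session

There is one attempt and no reset: what is moved stays moved. The work goes in short steps, each a Python script; the robot and the scene stay as the last script left them, time stands still between calls to the robot, and variables do not carry over. Pictures are saved under pics/ and viewed, about 8 in all and at most 12, crops included, and the job is handed in when it is done.

```bash
ls; mkdir -p pics; python3 - <<'E'
from plant import robot
import cv2,numpy as np,pickle
print(robot.nose_length, robot.sense())
for n in ("top","side","wrist"):
    f=robot.grab_frame(n); pickle.dump(f,open(f"{n}0.pkl","wb"))
    cv2.imwrite(f"pics/{n}0.png",f["image"][...,::-1])
    print(n,f["fx"],f["cx"],f["cy"],-f["R"].T@f["t"],f["R"].tolist(),(f["range_z"]>0).mean())
E
```

```text
pics
0.011 {'t': 0.0, 'joint_pos': array([-1.27389607,  0.46942235, -0.04862252,  1.53369377,  0.02410489,
        1.14101746, -0.08231454]), 'joint_velocities': array([-0.00073072,  0.00023545, -0.00096858,  0.00117161,  0.00121398,
        0.00094728,  0.00068678]), 'effort': array([ 2.13253911e-04, -5.10324311e+01, -4.65853431e-02, -2.37719661e+01,
        1.07075452e-02,  7.43727403e-03,  1.38029125e-05]), 'tcp_pos': array([0.21581862, 0.63889538, 0.2066745 ]), 'tcp_rot': array([3.14152761e+00, 1.95387933e-03, 1.24503975e+00]), 'wrist_force': array([-0.85888528, -1.33103958, -0.86996228]), 'torque': array([-0.00514286, -0.0359812 , -0.0007878 ]), 'opening': 0.996041537640427}
top 367.80011869151747 322.98807867534407 198.35883337090382 [0.48326752 0.00900833 1.25328293] [[0.018455807372954918, -0.9995177861650806, 0.024971550089420747], [-0.9951967062866355, -0.02076613985186371, -0.09566756624836277], [0.09613999672583946, -0.023085982225344075, -0.995100064543384]] 0.99591015625
side 433.91213246358484 317.318662126324 196.3978728246677 [-0.03308239 -0.60088736  0.67060868] [[0.6868426565260286, -0.7266526761761706, -0.014934971786959324], [-0.404072985798011, -0.36469401423292724, -0.8388821717803722], [0.6041292803072436, 0.5822148780207208, -0.5441081220555055]] 0.99609375
wrist 287.4951403697909 321.7519237964925 199.2229950045204 [0.14913051 0.66272134 0.37274317] [[0.3194591596768473, 0.9475984166249759, -0.001756732308415994], [0.9098160158823363, -0.30620243226349214, 0.2801336961522413], [0.2649163312114929, -0.091089578359779, -0.9599593877720467]] 0.99598828125
```

View pics/top0.png

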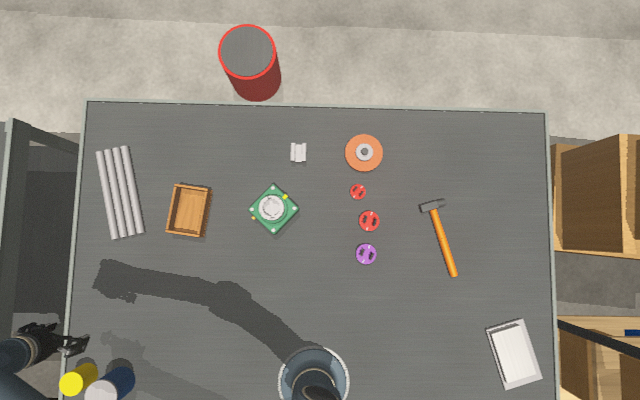

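View pics/side0.png

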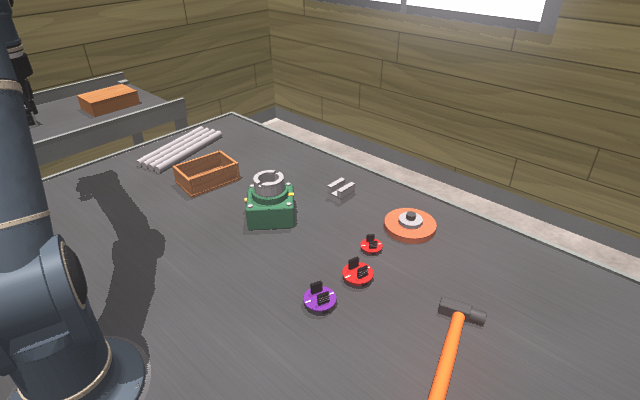

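The top view shows three cap-like things: a small red cap (358,191), a larger red cap (369,221) and a purple cap (366,254). I choose the larger red one at (369,221). The head is at (273,209). Next I get rough positions and a close crop.

```bash
cat > h.py <<'E'
import cv2,numpy as np,pickle
def ray(f,uv,z):
    "pixel(s) -> world points on plane z"
    uv=np.atleast_2d(np.asarray(uv,float))
    d=np.c_[(uv[:,0]-f["cx"])/f["fx"],(uv[:,1]-f["cy"])/f["fy"],np.ones(len(uv))]@f["R"]
    c=-f["R"].T@f["t"]
    return c+d*((z-c[2])/d[:,2])[:,None]
def pix(f,X):
    p=np.atleast_2d(X)@f["R"].T+f["t"]
    return np.c_[f["fx"]*p[:,0]/p[:,2]+f["cx"],f["fy"]*p[:,1]/p[:,2]+f["cy"]]
def hsv(f): return cv2.cvtColor(f["image"],cv2.COLOR_RGB2HSV)
def save(f,name): cv2.imwrite("pics/"+name,f["image"][...,::-1])
E
python3 - <<'E'
from h import *
f=pickle.load(open("top0.pkl","rb"))
H=hsv(f)
red=cv2.inRange(H,(0,150,100),(4,255,255))|cv2.inRange(H,(172,150,100),(180,255,255))
n,l,s,c=cv2.connectedComponentsWithStats(red)
for i in range(1,n):
    if s[i,4]>20: print("red",c[i],s[i],ray(f,c[i],.02)[0])
g=cv2.inRange(H,(60,80,40),(85,255,255)); n,l,s,c=cv2.connectedComponentsWithStats(g)
for i in range(1,n):
    if s[i,4]>100: print("green",c[i],s[i],ray(f,c[i],.066)[0])
for p in ((273,209),): print(ray(f,p,.12))
y=cv2.inRange(H,(22,150,120),(35,255,255)); n,l,s,c=cv2.connectedComponentsWithStats(y)
for i in range(1,n): print("yel",c[i],s[i,4],ray(f,c[i],.066)[0])
a=cv2.resize(f["image"][165:245,230:310],(480,480),interpolation=3)
b=cv2.resize(f["image"][180:240,339:399],(480,480)[:2],interpolation=3)
a=cv2.resize(a,(400,480));b=cv2.resize(b,(400,480))
cv2.imwrite("pics/crop1.png",np.hstack([a,b])[...,::-1])
E
```

```text
red [248.33777778  56.23333333] [218  24  59  59 450] [1.09396572 0.24947396 0.02      ]
red [261.39130435  97.19565217] [251  91  20  10  46] [0.94817474 0.19916368 0.02      ]
red [357.11029412 191.41176471] [350 184  15  15 136] [ 0.62843952 -0.13463686  0.02      ]
red [368.42616034 220.59493671] [359 211  20  20 237] [ 0.53054885 -0.17370021  0.02      ]
green [274.54814815 210.42222222] [251 184  48  50 675] [0.55566213 0.13688672 0.066     ]
[[0.5566555  0.13595565 0.12      ]]
yel [284.6875 196.3125] 16 [0.6020414  0.10558657 0.066     ]
yel [447. 252.] 1 [ 0.43250774 -0.42185     0.066     ]
yel [448. 255.] 1 [ 0.42297862 -0.42496646  0.066     ]
yel [449. 258.] 1 [ 0.41346305 -0.4280785   0.066     ]
yel [450.4 263. ] 5 [ 0.3976195  -0.43238981  0.066     ]
yel [452.25 269.25] 8 [ 0.37787375 -0.43808855  0.066     ]
yel [ 74.512  380.7392] 625 [0.02398688 0.72834824 0.066     ]
yel [ 88. 372.] 1 [0.04994188 0.68987194 0.066     ]
yel [ 87. 380.] 1 [0.02648224 0.69103149 0.066     ]
```

View pics/crop1.png

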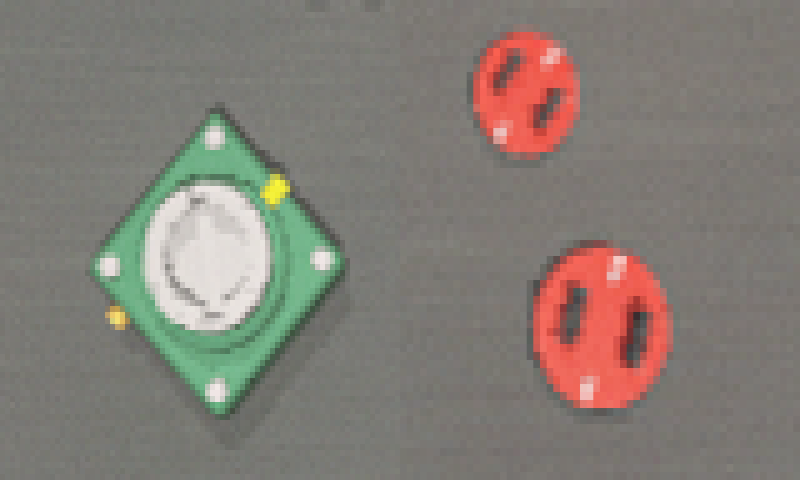

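The crop confirms it: the larger red cap is clearly bigger than the small one, and its dashes point roughly along world x. The head's yellow mark is at its upper right, with a lookalike mark low at (118,318) in the crop. I'll take close wrist views on the way.

```bash
python3 - <<'E'
from plant import robot
from h import *
P=np.pi
for n,p,y in (("head",[.556,.136,.26],1.4),("cap",[.53,-.174,.2],1.28)):
    robot.goto(p,[P,0,y]); f=robot.grab_frame("wrist"); pickle.dump(f,open(n+".pkl","wb")); 
    s=robot.sense(); print(s["t"],s["tcp_pos"],s["joint_pos"].round(2))
    u=pix(f,[p[0],p[1],.12 if n=="head" else .02])[0]; print(u)
    x,yy=np.clip(u.astype(int),[150,150],[490,250])
    c=f["image"][yy-150:yy+150,x-100:x+100]
    globals()[n]=cv2.resize(c,(400,600),interpolation=3); print(n,x-100,yy-150)
cv2.imwrite("pics/close.png",np.hstack([head,cap])[...,::-1])
E
```

```text
2.3833 [0.55576474 0.13736104 0.25977886] [-0.54  0.26  0.28  1.73 -0.08  1.16  1.16]
[319.72075948 183.3696649 ]
head 219 33
3.6417 [ 0.53106611 -0.17186766  0.2001648 ] [-0.13  0.3   0.46  1.85 -0.15  1.03  1.68]
[319.1413775  175.18327457]
cap 219 25
```

View pics/close.png

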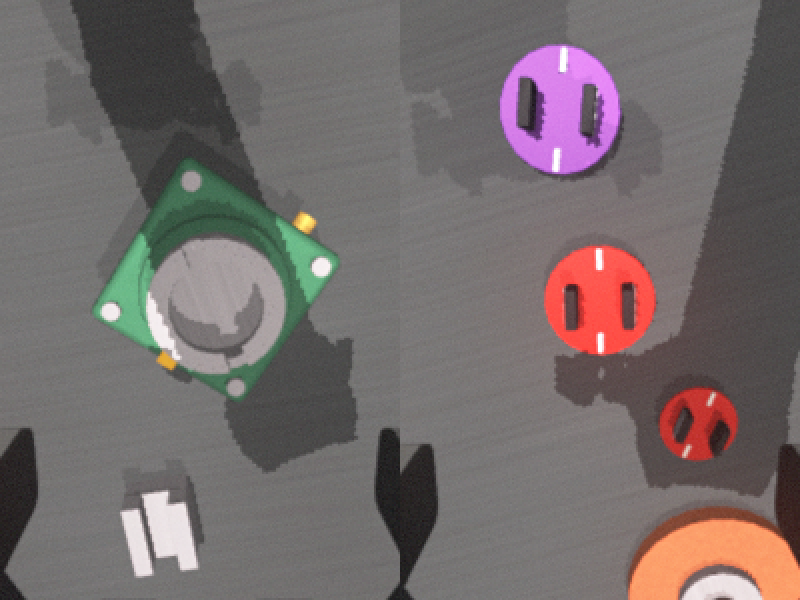

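The close view shows the chosen red cap at crop (600,300), with its dashes running vertically. On the nose, the slots are at about (185,257) and (232,352). The yellow top mark is at (168,360), and the yellow peg at (305,222) sits on the side wall. Now the measurements.

```bash
cat >> h.py <<'E'
from scipy.optimize import least_squares
def circ(P,R=None):
    c=P.mean(0)
    if R: r=least_squares(lambda v:np.hypot(*(P-v[:2]).T)-R,c,loss="soft_l1",f_scale=.0005); return np.r_[r.x,R,np.std(r.fun)]
    r=least_squares(lambda v:np.hypot(*(P-v[:2]).T)-v[2],[*c,.03],loss="soft_l1",f_scale=.0005); return np.r_[r.x,np.std(r.fun)]
def cloud(f):
    v,u=np.mgrid[:400,:640]; d=f["range_z"]
    p=np.dstack([(u-f["cx"])/f["fx"]*d,(v-f["cy"])/f["fy"]*d,d])-f["t"]
    return p@f["R"]
def redmask(f):
    H=hsv(f); return cv2.inRange(H,(0,140,60),(5,255,255))|cv2.inRange(H,(172,140,60),(180,255,255))
def capfit(f,near,z=.02):
    m=redmask(f); n,l,s,c=cv2.connectedComponentsWithStats(m)
    i=min((i for i in range(1,n) if s[i,4]>60),key=lambda i:np.hypot(*(ray(f,c[i],z)[0,:2]-near)))
    k=cv2.findContours((l==i).astype(np.uint8),0,1)[0]; k=max(k,key=len)
    hull=cv2.convexHull(k)[:,0]; P=ray(f,hull,z)[:,:2]; C=circ(P)
    inside=cv2.fillConvexPoly(np.zeros_like(m),hull,255)
    w=inside&cv2.inRange(hsv(f),(0,0,170),(180,90,255))
    yx=np.argwhere(w); W=ray(f,yx[:,::-1],z)[:,:2]; 
    D=W-C[:2]; D=D[np.hypot(*D.T)>.018]
    a=np.angle(np.mean(np.exp(2j*np.arctan2(D[:,1],D[:,0]))))/2
    return C,a,len(D)
E
python3 - <<'E'
from h import *
print(capfit(pickle.load(open("cap.pkl","rb")),(.53,-.174)))
print("top",capfit(pickle.load(open("top0.pkl","rb")),(.53,-.174)))
for n in ("head","top0"):
    f=pickle.load(open(n+".pkl","rb")); X=cloud(f); z=X[...,2]
    r=np.hypot(X[...,0]-.556,X[...,1]-.136)
    top=(z>.113)&(z<.128)&(r<.05); print(n,np.median(z[top]),top.sum())
    k=max(cv2.findContours(top.astype(np.uint8),0,1)[0],key=len)
    C=circ(ray(f,cv2.convexHull(k)[:,0],.12)[:,:2]); print("outer",C)
    d=X[...,:2]-C[:2]; rr=np.hypot(d[...,0],d[...,1])
    # slots: ring pixels on the rim plane that are deeper than the rim
    v,u=np.mgrid[:400,:640]; Q=ray(f,np.c_[u.ravel(),v.ravel()],.12)[:,:2]-C[:2]
    q=np.hypot(*Q.T); ring=(q>.0285)&(q<.0345)&(z.ravel()<.1165); 
    a=np.arctan2(Q[ring,1],Q[ring,0]); print("ring",ring.sum(),np.histogram(a,36,(-np.pi,np.pi))[0])
    cnt=np.exp(2j*a); print("slot axis",np.angle(cnt.mean())/2,abs(cnt.mean()))
    inn=(q<.030)&(z.ravel()<.115); M=inn.reshape(400,640).astype(np.uint8)
    M=cv2.morphologyEx(M,cv2.MORPH_OPEN,np.ones((5,5)))
    k=max(cv2.findContours(M,0,1)[0],key=len); print("bore",circ(ray(f,k[:,0],.12)[:,:2]))
    H=hsv(f); y=cv2.inRange(H,(15,140,90),(35,255,255)).astype(bool)&(abs(z-.066)<.008)&(r<.1)
    yx=np.argwhere(y); 
    if len(yx): 
        w=ray(f,yx[:,::-1].mean(0),.066)[0]; print("mark",len(yx),w,np.arctan2(*(w[:2]-C[:2])[::-1]))
    g=(abs(z-.066)<.006)&(r<.1); kk=max(cv2.findContours(g.astype(np.uint8),0,1)[0],key=len)
    R=cv2.minAreaRect((ray(f,kk[:,0],.066)[:,:2]*1e4).astype(np.float32)); print("block",R)
E
```

```text
(array([ 5.29945463e-01, -1.74774795e-01,  3.38728863e-02,  1.72731524e-04]), np.float64(-0.26824131441460064), 68)
top (array([ 5.30841297e-01, -1.74106198e-01,  3.36544146e-02,  5.04988203e-04]), np.float64(-0.2734539260252743), 10)
head 0.11976144376622862 1938
outer [0.56127992 0.14165755 0.03758074 0.0010169 ]
ring 102 [27 28  0  0  0  0  0  0  0  0  0  0  0  0  0  0  0  0 17 24  5  0  0  0
  0  0  0  0  0  0  0  0  0  0  0  1]
slot axis 0.19350144005476289 0.9798777423087828
bore [0.56058502 0.14266374 0.02493923 0.00160885]
mark 46 [0.60425586 0.10314826 0.066     ] -0.7306374338189993
block ((5616.59765625, 1411.862060546875), (1179.7427978515625, 1217.123779296875), 47.61121368408203)
top0 0.12057365582426624 252
outer [5.61353804e-01 1.43876461e-01 3.79759599e-02 2.83507856e-04]
ring 17 [2 4 1 0 0 1 0 0 0 0 0 0 0 0 0 0 0 0 3 3 1 0 1 0 0 0 1 0 0 0 0 0 0 0 0 0]
slot axis 0.3061175457875478 0.8002916222108077
bore [0.56155471 0.14430574 0.02374669 0.00181901]
mark 14 [0.60093489 0.10708391 0.066     ] -0.7489026042935112
block ((5611.39013671875, 1434.2003173828125), (1194.13232421875, 1192.505859375), 47.8558235168457)
```

```bash
python3 - <<'E'
from plant import robot
from h import *
P=np.pi; x,y,a=.5304,-.1746,1.30
robot.goto([x,y,.12],[P,0,a])
print(robot.move_straight([x,y,.036],vel=.1,contact_N=8), robot.sense()["tcp_pos"])
w0=robot.sense()["wrist_force"]
robot.grip(0.0,40); s=robot.sense(); print("grip",s["opening"],s["wrist_force"]-w0,s["tcp_pos"])
robot.move_straight([x,y,.20],vel=.12); robot.sleep(.2)
s=robot.sense(); print(s["t"],s["opening"],s["wrist_force"],w0,s["torque"])
for n in ("wrist","side"):
    f=robot.grab_frame(n); pickle.dump(f,open(n+"1.pkl","wb")); globals()[n]=f["image"]
u=pix(pickle.load(open("side1.pkl","rb")),[x,y,.18])[0].astype(int); print(u)
c=side[max(u[1]-75,0):u[1]+75,u[0]-75:u[0]+75]; print(c.shape)
cv2.imwrite("pics/held.png",np.hstack([cv2.resize(wrist[100:400,195:445],(400,480)),cv2.resize(c,(400,480))])[...,::-1])
E
```

```text
False [ 0.53097899 -0.17486321  0.03661762]
grip -0.0015425387667689558 [ 0.63590247  0.41877468 -1.03946788] [ 0.53038196 -0.17462149  0.0359877 ]
7.5333 -0.005951012692240616 [-0.86316112  0.51834898 -1.37440721] [-0.08849549 -0.73693152  0.84600508] [0.03819075 0.01802004 0.02543441]
[360 210]
(150, 150, 3)
```

View pics/held.png

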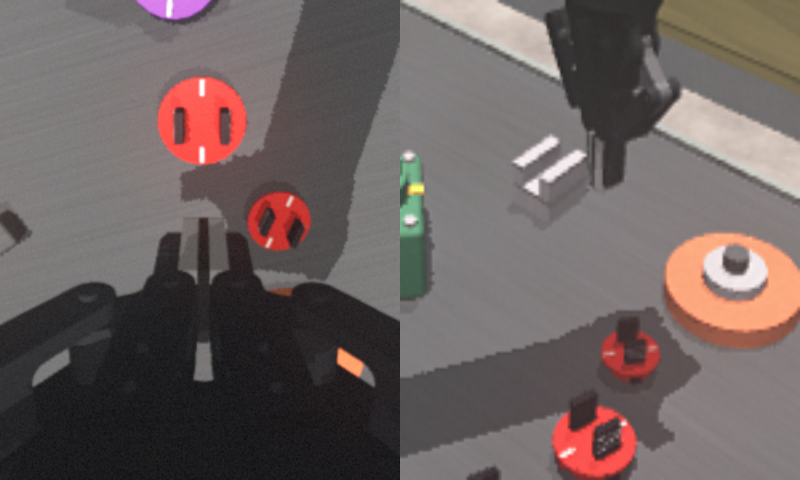

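The grasp missed. The wrist view shows the cap still on the bench at (200,120) in the crop and the fingers shut at (203,220). The side view agrees, with the fingertips at about pixel (362,194). I'll check whether the cap moved and where the fingertips really are.

```bash
python3 - <<'E'
from plant import robot
from h import *
f=pickle.load(open("wrist1.pkl","rb")); print("cap now",capfit(f,(.53,-.174)))
s=pickle.load(open("side1.pkl","rb")); t=robot.sense(); print(t["tcp_pos"],t["tcp_rot"])
for z in (.17,.18,.189,.2,.21): print(z,pix(s,[.5304,-.1746,z])[0],pix(f,[.5304,-.1746,z])[0])
for g,nm in((f,"wrist"),(s,"side")):
    X=cloud(g); m=(np.hypot(X[...,0]-.5304,X[...,1]+.1746)<.03)&(X[...,2]>.06)
    print(nm,m.sum(),np.percentile(X[m],[0,5,50],axis=0).round(4).tolist())
# ear heights from first wrist cap view
c=pickle.load(open("cap.pkl","rb")); X=cloud(c); m=(np.hypot(X[...,0]-.530,X[...,1]+.1746)<.03)
print("cap heights",np.percentile(X[m][:,2],[1,10,50,90,95,99]).round(4))
E
```

```text
cap now (array([ 5.29933109e-01, -1.74762448e-01,  3.37929365e-02,  1.56239488e-04]), np.float64(-0.2634642118980967), 64)
[ 0.53029109 -0.17459863  0.19971317] [-3.14106705e+00  1.29681357e-04  1.29987517e+00]
0.17 [360.02358894 214.9434931 ] [320.56399854 217.85521729]
0.18 [360.21943499 210.80685791] [320.50359028 222.81284641]
0.189 [360.39783854 207.03864074] [320.44398291 227.70474705]
0.2 [360.61869653 202.37370645] [320.3633015  234.32616759]
0.21 [360.82221018 198.07511701] [320.28120995 241.06331706]
wrist 24143 [[0.506, -0.2046, 0.2258], [0.5089, -0.196, 0.2515], [0.5177, -0.1723, 0.3037]]
side 1011 [[0.501, -0.2033, 0.2222], [0.5083, -0.1958, 0.2348], [0.5183, -0.1796, 0.2965]]
cap heights [0.019  0.0396 0.311  0.3221 0.3233 0.3243]
```

Side and wrist depth, plus the side-view pixel, all put the shut fingertips at z≈0.222 with the TCP at 0.200. So the tips are about 22 mm behind the TCP, not 11 mm ahead of it. The cap didn't move. I'll touch the flange with half-open jaws to get the true height, back off a little and pinch.

```bash
python3 - <<'E'
from plant import robot
from h import *
x,y=.5302,-.1747
robot.grip(0.58,40); print("open",robot.sense()["opening"])
robot.move_straight([x,y,.045],vel=.12)
hit=robot.move_straight([x,y,-.018],vel=.04,contact_N=4); s=robot.sense(); print(hit,s["tcp_pos"],s["wrist_force"])
if hit:
    z=s["tcp_pos"][2]+.007
    robot.move_straight([x,y,z],vel=.05); robot.grip(0.0,40)
    s=robot.sense(); print("grip",s["opening"],s["wrist_force"],s["tcp_pos"])
    robot.move_straight([x,y,z+.03],vel=.06)
f=robot.grab_frame("wrist"); g=robot.grab_frame("side"); pickle.dump((f,g),open("p2.pkl","wb"))
s=robot.sense(); print(s["t"],s["opening"],s["wrist_force"],s["torque"])
u=pix(g,[x,y,.05])[0].astype(int)
c=g["image"][u[1]-75:u[1]+75,u[0]-75:u[0]+75]
cv2.imwrite("pics/held2.png",np.hstack([cv2.resize(f["image"][150:300,245:395],(400,400)),cv2.resize(c,(400,400))])[...,::-1])
E
```

```text
open 0.5816334859960245
True [ 0.52999331 -0.17469072 -0.00645044] [-0.73425697 -0.13868342  4.80826235]
grip 0.3183078988083172 [-2.03219449  0.6194344  10.07968045] [ 0.53034676 -0.17489852  0.00151278]
12.15 0.31381197074564016 [-0.24169728 -0.56311037 -1.64612111] [ 0.00966274  0.03170203 -0.00259137]
```

View pics/held2.png

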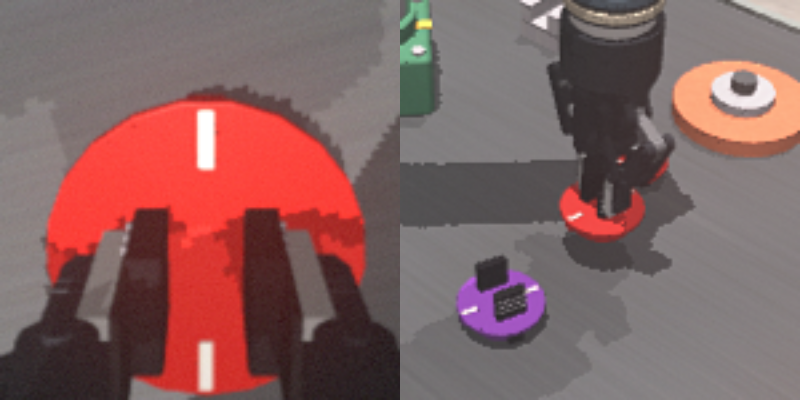

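The cap is held: the wrist view shows it between the fingers with both dashes on the centre line, and the side view shows it off the bench. Now I'll carry it over the nose and measure the cap and nose in the same wrist picture, so the camera bias cancels.

```bash
cat >> h.py <<'E'
def heldfit(f,tcp,ztop):
    m=redmask(f); k=cv2.findContours(m,0,1)[0]
    P=np.vstack([c[:,0] for c in k if len(c)>15]); Q=ray(f,P,ztop)[:,:2]
    Q=Q[np.hypot(*(Q-tcp[:2]).T)<.045]; h=cv2.convexHull((Q*1e5).astype(np.int32))[:,0]/1e5
    r=circ(h,.034); d=np.hypot(*(h-r[:2]).T)-.034; r=circ(h[abs(d)<.0015],.034)
    return r, len(h), (abs(d)<.0015).sum()
E
python3 - <<'E'
from plant import robot
from h import *
P=np.pi
f,g=pickle.load(open("p2.pkl","rb")); s=robot.sense(); t=s["tcp_pos"]; print(t)
for z in (.050,.053): print("held",heldfit(f,t,z))
hf=pickle.load(open("head.pkl","rb")); X=cloud(hf); z=X[...,2]
v,u=np.mgrid[:400,:640]; Q=ray(hf,np.c_[u.ravel(),v.ravel()],.12)[:,:2]-[.5613,.1417]; q=np.hypot(*Q.T)
ring=(q>.0285)&(q<.0355)&(z.ravel()<.1165); A=Q[ring]; e=A[:,0]>0
p1,p2=A[e].mean(0),A[~e].mean(0); print("slots",p1,p2,np.arctan2(*(p1-p2)[::-1]),(p1+p2)/2)
robot.move_straight([t[0],t[1],.21],vel=.15)
robot.goto([.5613,.1425,.21],[P,0,.10+P/2])
robot.move_straight([.5613,.1425,.135],vel=.12); robot.sleep(.2)
f=robot.grab_frame("wrist"); g=robot.grab_frame("side"); tp=robot.grab_frame("top");pickle.dump((f,g,tp),open("p3.pkl","wb"))
s=robot.sense(); print(s["t"],s["opening"],s["wrist_force"],s["tcp_pos"],s["tcp_rot"])
print("held",heldfit(f,s["tcp_pos"],.1535))
cv2.imwrite("pics/hover.png",np.hstack([cv2.resize(f["image"][150:300,245:395],(400,400)),cv2.resize(g["image"][120:240,210:330],(400,400))])[...,::-1])
E
```

```text
[ 0.52989791 -0.17452112  0.03023559]
held (array([ 5.29345789e-01, -1.73245926e-01,  3.40000000e-02,  3.16175075e-04]), 54, np.int64(54))
held (array([ 0.52930006, -0.1733361 ,  0.034     ,  0.00068167]), 51, np.int64(36))
slots [0.03108384 0.00702827] [-0.03141602 -0.00548543] 0.19760670649743722 [-0.00016609  0.00077142]
15.8333 0.31276229659164134 [-0.36360815  0.47178513 -1.79266749] [0.56150175 0.14264944 0.13545955] [ 3.14080812e+00 -2.86883923e-04  1.67093177e+00]
held (array([5.61904217e-01, 1.43376582e-01, 3.40000000e-02, 3.77398779e-04]), 47, np.int64(47))
```

View pics/hover.png

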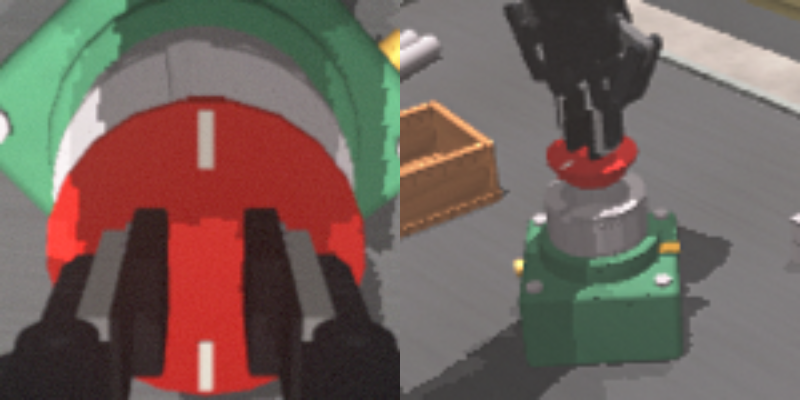

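The hover picture shows the cap over the nose with the dash at (205,140). The nose arc sits roughly concentric behind it, and the boss is clear above the rim in the side view. Before descending I'll check the centring with the nose arc in this same picture.

```bash
python3 - <<'E'
from h import *
f,g,tp=pickle.load(open("p3.pkl","rb"))
for n,F in (("wrist",f),("side",g),("top",tp)):
    X=cloud(F); z=X[...,2]; r=np.hypot(X[...,0]-.5613,X[...,1]-.1425)
    m=((z>.114)&(z<.126)&(r<.045)).astype(np.uint8); m[redmask(F)>0]=0
    k=[c[:,0] for c in cv2.findContours(m,0,1)[0] if len(c)>15]
    if not k: print(n,"none"); continue
    Q=ray(F,np.vstack(k),.12)[:,:2]; C=np.array([.5613,.1425])
    for i in range(4):
        d=np.hypot(*(Q-C).T)-.038; s=Q[abs(d)<(.003,.002,.0015,.0012)[i]]; c=circ(s,.038); C=c[:2]
    a=np.degrees(np.arctan2(*(s-C).T[::-1])); print(n,c,len(s),a.min(),a.max())
    for zt in (.1535,.155): print("  cap",heldfit(F,C,zt)[0])
E
```

```text
wrist [5.60915727e-01 1.42538098e-01 3.80000000e-02 3.36063609e-04] 160 -179.28723486845274 179.66575316715213
  cap [5.61904217e-01 1.43376582e-01 3.40000000e-02 3.77398779e-04]
  cap [5.61357368e-01 1.43268286e-01 3.40000000e-02 4.03623626e-04]
side [0.55865992 0.13908017 0.038      0.00060428] 19 -158.87359370335687 175.79995477694794
  cap [0.55408578 0.13287699 0.034      0.00063244]
  cap [5.52267451e-01 1.34863004e-01 3.40000000e-02 5.12776193e-04]
top [0.56269064 0.14357287 0.038      0.00065482] 9 -152.2089675905547 -108.19683451670016
  cap [0.53735924 0.09216268 0.034      0.00093501]
  cap [5.38891054e-01 9.18432688e-02 3.40000000e-02 4.91992099e-04]
```

```bash
python3 - <<'E'
from plant import robot
from h import *
x,y=.5608,.1418
robot.move_straight([x,y,.124],vel=.05); robot.sleep(.1); s=robot.sense(); w0=s["wrist_force"]; print(s["tcp_pos"],w0)
for i in range(12):
    hit=robot.move_straight([x,y,.100],vel=.02,contact_N=5); s=robot.sense(); F=s["wrist_force"]-w0
    print(s["t"].__round__(2),hit,s["tcp_pos"].round(4),F.round(2),s["torque"].round(3),round(s["opening"],3))
    break
E
```

```text
[0.56086045 0.14177015 0.12391742] [-0.08211339 -0.10141028 -0.45862599]
17.04 True [0.5608 0.1418 0.1103] [-0.31 -0.33  4.97] [-0.05   0.126  0.01 ] 0.313
```

Contact came at TCP z 0.1103, which is the height expected for lugs resting on the rim, and the side forces are small. Now I'll turn under light pressure.

```bash
python3 - <<'E'
from plant import robot
from h import *
P=np.pi; x,y=.5608,.1418; zc=.1098; w0=np.array([-.1,-.1,-.9]); yaw=robot.sense()["tcp_rot"][2]
for i in range(14):
    yaw+=.025
    robot.move_straight([x,y,zc],vel=.02,attitude=[P,0,yaw]); s=robot.sense(); F=s["wrist_force"]-w0; z=s["tcp_pos"][2]
    print(round(s["t"],2),round(yaw-P/2,3),round(zc,4),s["tcp_pos"].round(4),F.round(1),s["torque"].round(2),round(s["opening"],3))
    if z<.1078 and F[2]<3: print("dropped"); break
    if F[2]>14: zc+=.0005
    elif F[2]<6: zc-=.0008
    if yaw-P/2>.30: break
E
```

```text
17.29 0.125 0.1098 [0.5613 0.1419 0.1103] [-0.2  0.2  4.1] [-0.04  0.08  0.04] 0.311
17.54 0.15 0.109 [0.5604 0.1419 0.1084] [ 0.7 -0.6  0.4] [ 0.09 -0.1   0.08] 0.314
17.79 0.175 0.1082 [0.5604 0.1416 0.1077] [ 1.6 -0.3 -0.7] [-0.04  0.03 -0.04] 0.313
dropped
```

```bash
python3 - <<'E'
from plant import robot
from h import *
P=np.pi; x,y=.5608,.1418
robot.move_straight([x,y,.1078],vel=.02,attitude=[P,0,P/2+.192]); s=robot.sense(); print(s["tcp_pos"].round(4),s["wrist_force"].round(1),s["torque"].round(2))
hit=robot.move_straight([x,y,.098],vel=.015,contact_N=9); robot.sleep(.3); s=robot.sense()
print(s["t"],hit,s["tcp_pos"].round(4),s["wrist_force"].round(1),s["torque"].round(2),s["opening"])
f=robot.grab_frame("wrist");g=robot.grab_frame("side");pickle.dump((f,g),open("p4.pkl","wb"))
cv2.imwrite("pics/home.png",np.hstack([cv2.resize(f["image"][150:300,245:395],(400,400)),cv2.resize(g["image"][130:230,220:320],(400,400))])[...,::-1])
E
```

```text
[0.5607 0.1417 0.1077] [-0.5  0.6 -1.9] [-0.04 -0.02  0.04]
18.6917 True [0.561  0.1418 0.1056] [-1.9 -0.2  6.1] [-0.04  0.17  0.03] 0.31013494127120833
```

View pics/home.png

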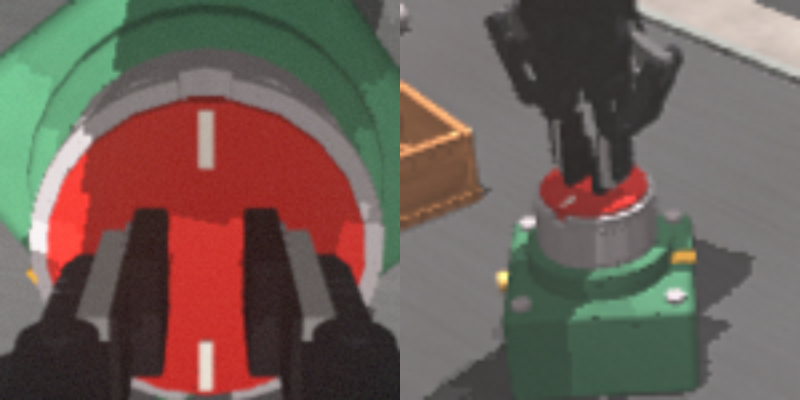

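The cap is home: z dropped 4.7 mm from the lug contact, the dash lines up with the slot at (205,85), and the rim shows as an even ring. Releasing.

```bash
python3 - <<'E'
from plant import robot
from h import *
x,y=.561,.1418
robot.grip(0.42); robot.grip(0.6); robot.sleep(.2); s=robot.sense(); print(s["opening"],s["wrist_force"].round(1),s["tcp_pos"])
robot.move_straight([x,y,.16],vel=.05); robot.move_straight([x,y,.26],vel=.12); robot.sleep(.3)
f=robot.grab_frame("wrist");g=robot.grab_frame("side");t=robot.grab_frame("top");pickle.dump((f,g,t),open("p5.pkl","wb"))
s=robot.sense(); print(s["t"],s["wrist_force"].round(1))
C,a,n=capfit(f,(x,y),.124); print("cap",C,a,n)
X=cloud(f); r=np.hypot(X[...,0]-C[0],X[...,1]-C[1]); z=X[...,2]
red=redmask(f)>0; m=red&(r<.033)
A=np.c_[X[m][:,:2]-C[:2],np.ones(m.sum())]; print("flange plane tilt/z",np.linalg.lstsq(A,X[m][:,2],rcond=None)[0])
rim=(r>.035)&(r<.0375)&(abs(z-.12)<.01); print("rim z",np.median(z[rim]),rim.sum())
e=(z>.155)&(z<.18)&(r<.03); E=X[e]; d=(E[:,:2]-C[:2])@[-np.sin(a),np.cos(a)]; print("ears over",np.percentile(d,[1,99]),e.sum(),np.median(E[:,2]))
v=pix(f,[x,y,.13])[0].astype(int)
cv2.imwrite("pics/done.png",np.hstack([cv2.resize(f["image"][v[1]-60:v[1]+60,v[0]-60:v[0]+60],(400,400)),cv2.resize(g["image"][130:230,220:320],(400,400))])[...,::-1])
E
```

```text
0.6019453587021306 [-0.2 -0.6 -0.3] [0.560071   0.14162848 0.10450093]
22.2417 [-0.1  0.  -0.2]
cap [5.59889976e-01 1.42324161e-01 3.30256595e-02 1.45922071e-04] 0.19571325216042265 68
flange plane tilt/z [ 0.01015375 -0.00229871  0.12423263]
rim z 0.11977958748837053 428Traceback (most recent call last):
  File "<stdin>", line 13, in <module>
    return _quantile_unchecked(
        a, q, axis, out, overwrite_input, method, keepdims, weights)
    return _ureduce(a,
                    func=_quantile_ureduce_func,
    ...<5 lines>...
                    overwrite_input=overwrite_input,
                    method=method)
    r = func(a, **kwargs)
    result = _quantile(arr,
                       quantiles=q,
    ...<2 lines>...
                       out=out,
                       weights=wgt)
    slices_having_nans = np.isnan(arr[-1, ...])
                                  ~~~^^^^^^^^^
IndexError: index -1 is out of bounds for axis 0 with size 0
```

Flange top is at 0.1242 and the rim at 0.1198, so it is home and level to about 0.01 rad. My ear height window was wrong: the ear tops are at 0.150. Redoing the ear check.

```bash
python3 - <<'E'
from h import *
f,g,t=pickle.load(open("p5.pkl","rb")); a=.1957; C=np.array([.5599,.1423])
X=cloud(f); z=X[...,2]; r=np.hypot(X[...,0]-C[0],X[...,1]-C[1])
e=(z>.144)&(z<.156)&(r<.03); d=(X[e][:,:2]-C)@[-np.sin(a),np.cos(a)]
print("ears",np.percentile(d,[1,99]),np.percentile(d[d<0],99),np.percentile(d[d>0],1),e.sum(),np.median(z[e]))
v=pix(f,[.56,.142,.13])[0].astype(int)
cv2.imwrite("pics/done.png",np.hstack([cv2.resize(f["image"][v[1]-60:v[1]+60,v[0]-60:v[0]+60],(400,400)),cv2.resize(g["image"][130:230,220:320],(400,400))])[...,::-1])
E
```

```text
ears [-0.02088666  0.02028946] -0.013623384951898479 0.01290755766096423 373 0.14964190827011353
```

View pics/done.png

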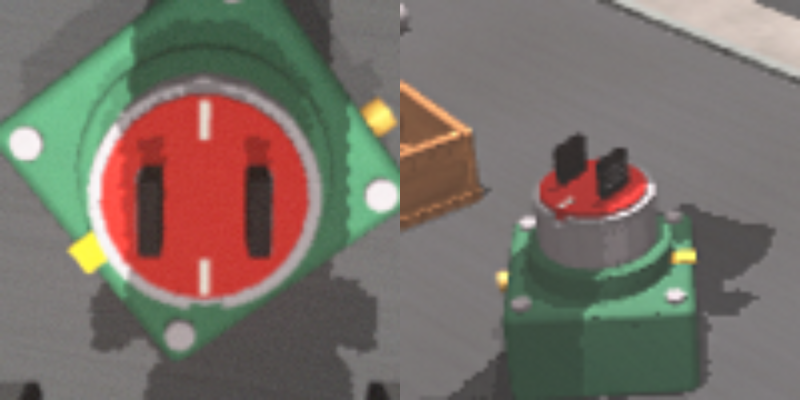

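The ears measure about 41 mm across, so both tabs have sprung out. The cap sits level and centred, with its dashes at (205,120) and (205,278) and the ears at (150,210) and (258,210). The gripper is clear, so I'm handing in.

```bash
python3 -c "
from plant import robot
robot.close_job(); print(robot.sense()['t'])"
```

```text
the job is handed in; nothing more can be done
the job is handed in; nothing more can be done
```

The cap is latched in the spindle nose, and I handed the job in about 22 s into the 61 s allowed. `close_job` gives no verdict, so this rests on my own checks.

- **What I did:** I pinched the larger red cap by its ears and carried it to the green head. It went down under about 5 N until the lugs rested on the rim. I then turned it counterclockwise under light pressure, and the lugs dropped in at about 0.15 rad (world frame). I pressed it home at about 9 N, opened the fingers and backed straight off.
- **Last checks:**

| Check | Measured |
|---|---|
| Flange top above the rim | 4.4 mm (4 mm flange, so about 0.4 mm off the rim) |
| Tilt | about 0.01 rad |
| Width over the ears | about 41 mm (40 mm is fully sprung out) |
| Cap centre to nose centre, both from the wrist camera | about 1 mm |
| Wrist force after release | at noise level |

- **What disagreed:**
  - The first grasp closed above the ears. Camera depth put the fingertips about 22 mm behind the TCP, where `nose_length` says 11 mm ahead. I touched the flange to find the true height and gripped again.
  - The top and wrist cameras differed by about 2 mm on the nose's y position. I centred the cap using the wrist picture alone, and side forces stayed under 2 N.
- **Not checked:** I did not re-measure the other things on the bench. The arm felt no contact with any of them.

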